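# Put the gate pass back under its spring clip

### The arm

A 6-joint arm with a two-finger parallel gripper is mounted at the origin on the work surface. World frame = base frame: x ahead of the robot, y to its left, z up, the work surface at z = 0. Lengths are in mm, angles in rad, forces in N, time in s.
With the tool pointing down it reaches from about 275 to 975 mm from the base axis. Payload 8.4 kg.
Tool frame: the origin (TCP) lies midway between the tips of the shut fingers; the grasp point (between the pads) lies 19 mm behind it; x points along the fingers, y is the direction in which the jaws open and shut, and the axes are right-handed (so a half turn about x gives the same grasp; the last joint's range is limited). The gripper opens to 92 mm and grips with 3 to 60 N. Pads are 20 mm wide; open, the fingers measure 128 mm over their backs; the gripper's body (75 mm by 189 mm) begins 69 mm behind the grasp point.
Start: joints at [-0.002, 0.353, 1.633, -0, 1.155, -0.002], TCP at [625.002, -0, 214.583] pointing down, gripper open.
Joint ranges: [-2.63, 2.63], [-0.92, 2.1], [0.06, 2.66], [-1.3, 4.44], [0, 2.69], [-3.02, 3.02]. Speed limits (rad/s): [2.22, 2.22, 2.79, 3.14, 3.14, 3.14].

### API

Orientations are given as a rotation vector (axis times angle).
In Python, from station import env gives the robot as it stands.
- The arm moves only by the tool carry_out, never from a script. Its argument "motion" is one flat list of numbers, 7 for each row, row after row: the shift along the tool's x, y, z in cm, then the turn, a rotation vector about the tool's x, y, z in rad, then the closure, from -1 (fully open) to 1 (shut), so that 0 is half open. A call has 1 to 20 rows; each row is the pose to reach, as a shift and turn from the pose commanded when the call began, along the tool's axes at that moment; what a row does not reach only later rows make up. A row lasts 1/12 s, in which the tool goes at most 41.7 mm and 7.16 degrees, less where a joint would pass 70% of its speed; a pose out of reach is approached as far as the arm can. A call with a gripper value outside its range is refused whole. The fingers move at their own pace and stop on an object; "grip_force" is the grip in N (left out, the last holds). Time passes only in rows, so rows that repeat a pose let the fingers close. It gives the time, the measured TCP pose, the force and the opening at its end, in the units of the state.
- env.read_state(): the state, without advancing time (a new reading comes with each control period).
- env.get_image(name): name is "scene" or "side" or "wrist"; returns a dict with "frame" (480x640x3 uint8, red, green, blue), "intrinsics" (3x3 intrinsics, pixels), "rvec" (rotation vector, rad) and "tvec" (3), from world to camera coordinates, as OpenCV has them; the wrist camera has in their place "tool_from_camera" (4x4, takes a point from camera to tool coordinates, whose origin is the TCP and whose axes are the tool frame's). Camera axes: x right, y down, z forward; pixel columns grow to the right and rows downward; lengths in mm; the calibration is good to about 2 mm. A picture is of the moment at which its call begins: read the wrist's pose just before it. There is no depth.
- env.finish_job(): hands the job in, once; it reports no verdict.
Trained networks look in the newest picture that a camera, given by its name, has taken for a name from the list of things; names that differ only in an ending like _2 or _b are one class to them, and where a whole thing is asked for, a point or a joint stands for the part that bears it (a point fixed in the world has none). Each returns a list of dicts, best first, with "confidence" (0 to 1); they miss things now and then, are a little off and sometimes report something else, mostly with a low value. They report only what shows in the picture. A call takes as long as a camera call.
- env.search_frame(target, camera): "bbox" ([centre column, centre row, width, height] in pixels, round what is visible of it).
- env.regions_of(target, camera): "pixels" (480x640 bool, what is visible of it) and "bbox" ([centre column, centre row, width, height] in pixels, round what is visible of it).
The state is a dict: "time_s": time; "qpos": joint angles; "joint_velocities": joint speeds; "effort": joint torques, N m; "ee_pos": TCP position; "eef_rot": TCP orientation; "ft_force": force on the tool from outside, world axes, zero at the start; "ft_torque": the same for the moment, N m; "grip_width": finger opening in mm.
Only numpy, scipy, OpenCV 4.12 (cv2) and the standard library are available. Lean on these libraries where they do the work, as an engineer would, in place of code of your own. Each camera call takes 0.05 s, during which the arm holds its last target. There are 200 camera calls.

### The job

Press the long steel thumb bar of the spring clip down with one fingertip and, while you hold it down, push the blue gate pass along its channel with the other fingertip until it lies beneath the raised jaw, right against the end stop. Then let the clip close on the pass and move clear. Only push the pass, never lift it, and leave the key fob, earbud case and bowl where they are.

Things in the scene. Friction and masses are not known exactly. Their poses are not given: they have to be found in the camera images.
- holder: Pale wood clip holder, fixed, 165 mm long (its x, -90 to +75 mm), 111 mm wide (y -58 to +53). Origin on the console under the clip's hinge line; +x is the way the pass is pushed home. On its -y side runs the pass channel along x: floor 12 mm above the console, y -54 to -8 mm (centre -31), rails 4 mm wide, 6 mm high. On the +y side, under the thumb bar, the base is 4 mm thick.
- clip (a joint): Angle (rad) of the see-saw spring clip. 0 closed; grows as the thumb bar goes down and the jaw rises; stop at 0.42. Force at 30 mm from the hinge: 2.5 N at 0, 6 N at 0.3, 7 N at 0.42; it springs shut when let go. Shut and empty the jaw leaves 1.5 mm over the channel floor and blocks the pass, which cannot wedge it up; above 0.18 the pass goes under freely; shut on the pass it reads about 0.14.
- thumb_bar (a point): Top of the steel thumb bar, mid-length, 30 mm from the hinge. Flat plate, 3 mm thick, from holder x -80 to +56 mm, from the hinge to y +46 mm, rising outwards 0.1 rad when shut. Here its top is 26.5 mm above the console at angle 0, 20.5 at 0.2, 17.5 at 0.3, 14 at 0.42. A fingertip may press it anywhere along its length and slide along it; pressed, it is level with the rear rib of the pass.
- hinge (a point): Middle of the clip's hinge line, which runs along the holder's x at y = 0, 22 mm above the console; fixed to the holder. Nothing on the hinge stands higher than 27 mm above the console.
- jaw_foot (a point): Lower front edge of the jaw's black rubber foot, which the pass meets first; moves with the clip. Foot 8 mm wide (centred at holder y -34 mm), 22 mm long (holder x +34 to +56 mm), hung on a steel arm 22 mm long in x from the hinge, top 23.5 mm above the console when shut.
- end_stop (a point): Foot of the end stop's face, on the channel floor, on the channel's centre line (holder x +62, y -31 mm, 12 mm above the console). The stop is 8 mm high.
- gate_pass: Loose blue plastic pass, about 60 g, 50 mm long (its x) by 42 by 6 mm thick, white panel on top; origin at the centre of its underside. A rib across its rear (x -25 to -17 mm) is 14 mm high from the underside: push on its rear face. It starts in the channel, short of the jaw, origin at holder x -20 to 0 mm, axes along the holder's. Home against the stop: holder x +37, y -31 mm.
- key_fob: Silver car key fob, loose, 62 x 34 x 12 mm with a small loop, on the console beside the holder's -y side; origin at the centre of its underside. Leave alone.
- earbud_case: Green plastic earbud case, loose, 60 x 48 x 24 mm, on the console beside the holder's +y side; origin at the centre of its underside. Leave alone.
- bowl: Speckled stoneware bowl, loose, 140 mm across the rim and 55 mm high, on the console to the robot's right; origin at the centre of its underside. Leave alone.
- bamboo_box: Small bamboo box, fixed, 90 x 130 x 50 mm with its lid standing half open to about 125 mm height, to the robot's left; origin at the centre of its underside. Not part of the job.

How it is judged:
By the outcome, as a careful person would: the job done as asked, in the order asked, and still so for the second after the job is handed in, with the robot touching nothing.
It also fails if it takes over 42 s, if anything falls off the work surface, if the arm or the gripper's body presses on something with over 40 N, if the wrist force passes 120 N, or if a joint passes its speed limit or range.

## Working session

There is one attempt and no reset: what is moved stays moved. The work goes in short steps, Python scripts to look and compute and a tool call to move; the robot and the scene stay as the last step left them, time stands still between calls to the robot, and variables do not carry over. Pictures are saved under pics/ and viewed, on a budget of 10 in all, crops included, one or two more only if the job needs it, and the job is handed in when it is done.

Besides the shell and the picture viewer there is one more tool, called after "Emit:" in YAML: its name, and indented under it one key for each argument. carry_out: Moves the arm, as the interface text tells. Its arguments: {"type":"object","properties":{"motion":{"type":"array"},"grip_force":{"type":"number"}},"required":["motion"]}

```bash
mkdir -p pics; ls
cat > h.py <<'E'
import numpy as np, cv2
from station import env
def cam(im):
    R=cv2.Rodrigues(np.array(im['rvec'],float))[0]; return np.array(im['intrinsics'],float),R,np.array(im['tvec'],float).reshape(3)
def proj(im,P):
    return cv2.projectPoints(np.array(P,float).reshape(-1,1,3),np.array(im['rvec'],float),np.array(im['tvec'],float),np.array(im['intrinsics'],float),None)[0].reshape(-1,2)
def onplane(im,uv,z):
    K,R,t=cam(im); C=-R.T@t; d=R.T@np.linalg.inv(K)@np.array([uv[0],uv[1],1.]); return C+d*(z-C[2])/d[2]
def ray(im,uv):
    K,R,t=cam(im); C=-R.T@t; d=R.T@np.linalg.inv(K)@np.array([uv[0],uv[1],1.]); return C,d/np.linalg.norm(d)
E
python3 - <<'E'
from h import *
s=env.read_state(); print(s)
for c in ('scene','side'):
    im=env.get_image(c); cv2.imwrite(f'pics/{c}0.png',im['frame'][:,:,::-1])
    K,R,t=cam(im); print(c,K.tolist(),(-R.T@t).round(),R[2].round(2))
    for n in ('holder','thumb_bar','jaw_foot','gate_pass','end_stop','key_fob','earbud_case','bowl','bamboo_box'):
        try:
            r=env.search_frame(n,c); print(n,[(np.round(x['bbox']).tolist(),round(x['confidence'],2)) for x in r[:2]])
        except Exception as e: print(n,e)
E
```

```text
pics
{'time_s': 0.0, 'qpos': array([-2.40247986e-03,  3.53657886e-01,  1.63413027e+00, -4.78495945e-06,
        1.15524966e+00, -2.37427300e-03]), 'joint_velocities': array([ 0.00207449,  0.0003577 , -0.0011044 ,  0.00086521,  0.00034365,
       -0.00048472]), 'effort': array([-2.43486713e-03, -5.93846583e+01, -3.34216332e+01,  6.94100303e-02,
        2.34022352e-02, -1.15005114e-04]), 'ee_pos': array([ 6.24484344e+02, -1.88297536e-03,  2.13859294e+02]), 'eef_rot': array([ 1.20853462,  1.21025062, -1.21028352]), 'ft_force': array([ 0.86608741, -0.42833346,  0.0898041 ]), 'ft_torque': array([ 0.00595443,  0.00402794, -0.01192317]), 'grip_width': 91.66277907124586}
scene [[513.4180341760537, 0.0, 308.54903005949524], [0.0, 513.4180341760537, 230.0950517566083], [0.0, 0.0, 1.0]] [1113.  707.  980.] [-0.41 -0.55 -0.72]
holder [([320.0, 274.0, 75.0, 69.0], 0.76)]
thumb_bar [([323.0, 271.0, 58.0, 39.0], 0.84), ([319.0, 275.0, 75.0, 68.0], 0.59)]
jaw_foot [([322.0, 273.0, 58.0, 40.0], 0.88)]
gate_pass [([309.0, 262.0, 25.0, 22.0], 0.55)]
end_stop [([317.0, 273.0, 69.0, 61.0], 0.88)]
key_fob
[... 220 characters left out ...]
, 365.0, 81.0, 95.0], 0.77)]
side [[481.87831310897633, 0.0, 317.410390012628], [0.0, 481.87831310897633, 240.739428167569], [0.0, 0.0, 1.0]] [ 155. -927.  804.] [ 0.35  0.73 -0.59]
holder [([309.0, 239.0, 66.0, 43.0], 0.78)]
thumb_bar [([307.0, 229.0, 54.0, 26.0], 0.98)]
jaw_foot [([304.0, 231.0, 56.0, 27.0], 0.8)]
gate_pass [([316.0, 238.0, 17.0, 10.0], 0.5)]
end_stop [([311.0, 237.0, 66.0, 44.0], 0.68), ([308.0, 229.0, 57.0, 27.0], 0.45)]
key_fob [([344.0, 255.0, 28.0, 11.0], 0.72)]
earbud_case [([292.0, 214.0, 28.0, 13.0], 0.6), ([310.0, 240.0, 66.0, 41.0], 0.19)]
bowl [([413.0, 368.0, 74.0, 60.0], 0.87), ([295.0, 212.0, 27.0, 15.0], 0.25)]
bamboo_box [([247.0, 170.0, 35.0, 52.0], 0.58)]
```

Run:
```python
from h import *
a=cv2.imread('pics/scene0.png')[200:330,240:400]; b=cv2.imread('pics/side0.png')[190:280,250:380]
im=env.get_image('wrist'); cv2.imwrite('pics/w0.png',im['frame'][:,:,::-1]); print(im['tool_from_camera'],im['intrinsics'])
A=cv2.resize(a,None,fx=4.9,fy=4.5,interpolation=cv2.INTER_CUBIC); cv2.imwrite('pics/sc1.png',A)
im=env.get_image('scene')
for n,(u,v) in dict(holder=(320,274),gp=(309,262)).items(): print(n,onplane(im,(u,v),18))
```

```text
[[-1.01178111e-03 -2.85923677e-01  9.58251860e-01 -1.70079204e+02]
 [ 9.99999483e-01 -1.93566382e-04  9.98104372e-04  2.97789898e-01]
 [-9.98963263e-05  9.58252375e-01  2.85923725e-01 -8.19393674e+01]
 [ 0.00000000e+00  0.00000000e+00  0.00000000e+00  1.00000000e+00]] [[351.71439652   0.         318.14212466]
 [  0.         351.71439652 244.6631669 ]
 [  0.           0.           1.        ]]
holder [633.40626393 102.80217174  18.        ]
gp [632.22174797  57.06663324  18.        ]
```

View pics/w0.png

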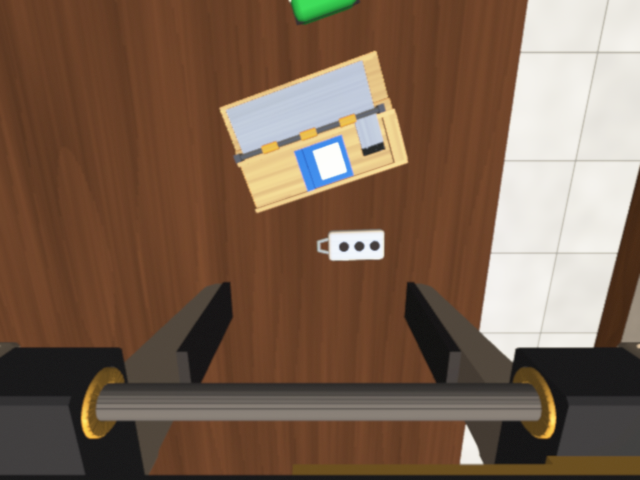

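View pics/sc1.png

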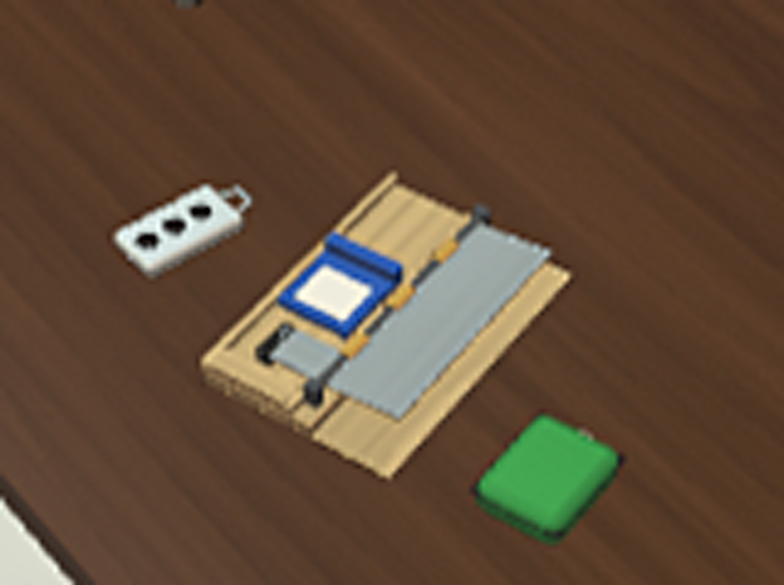

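The wrist view is sharpest. It shows the holder corners at (221,107), (376,52), (407,162) and (257,212). The pass runs from about (297,150) to (352,180), with the jaw at about (370,140). The scene crop shows the same layout, with the pass short of the jaw. Next I fit the holder pose.

```bash
cat >> h.py <<'E'
from scipy.optimize import least_squares
from scipy.spatial.transform import Rotation as Rot
def wcam(s,im):
    """wrist image -> same dict form as fixed cameras"""
    T=np.eye(4);T[:3,:3]=Rot.from_rotvec(s['eef_rot']).as_matrix();T[:3,3]=s['ee_pos']
    W=np.linalg.inv(T@np.array(im['tool_from_camera']))
    return dict(frame=im['frame'],intrinsics=im['intrinsics'],rvec=cv2.Rodrigues(W[:3,:3])[0],tvec=W[:3,3])
def h2w(p,P):
    P=np.atleast_2d(np.array(P,float)); c,s=np.cos(p[2]),np.sin(p[2])
    return np.c_[p[0]+c*P[:,0]-s*P[:,1],p[1]+s*P[:,0]+c*P[:,1],P[:,2]]
def w2h(p,W):
    W=np.atleast_2d(W); c,s=np.cos(p[2]),np.sin(p[2]); d=W[:,:2]-p[:2]
    return np.c_[c*d[:,0]+s*d[:,1],-s*d[:,0]+c*d[:,1],W[:,2]]
def fit(im,P,uv,p0):
    f=lambda p:(proj(im,h2w(p,P))-uv).ravel()
    r=least_squares(f,p0,loss='soft_l1',x_scale=[1,1,.01]); return r.x,f(r.x).reshape(-1,2)
E
python3 - <<'E'
from h import *
s=env.read_state(); im=env.get_image('wrist'); w=wcam(s,im)
P=[(-90,53,4),(75,53,4),(75,-58,18),(-90,-58,18)]
uv=np.array([(221,107),(376,52),(407,162),(257,212)])
p,r=fit(w,P,uv,[633,100,.3]); print('holder',p,np.degrees(p[2]),'\n',r.round(1))
for z,n,px in ((26,'rib',[(297,150),(308,190)]),(18,'front',[(345,137),(353,178)])):
    print(n,[w2h(p,onplane(w,q,z)).round(1) for q in px])
for c in('scene','side'):
    im2=env.get_image(c); print(c,proj(im2,h2w(p,[(0,0,12)]+P)).round().tolist())
    for n,z in (('bamboo_box',60),('earbud_case',12),('bowl',28),('key_fob',6)):
        q=env.search_frame(n,c)
        if q: print(n,w2h(p,onplane(im2,q[0]['bbox'][:2],z)).round(),onplane(im2,q[0]['bbox'][:2],z).round())
# target: TCP at holder (-55,2), z 110, yaw so that tool y = -holder y
R0=Rot.from_rotvec(s['eef_rot'])
Rt=Rot.from_euler('z',p[2]-np.pi/2)*R0
t=h2w(p,[(-55,2,90)])[0]
print('tool axes',R0.as_matrix().round(2).tolist(),'shift cm',R0.inv().apply(t-s['ee_pos'])/10,'turn',(R0.inv()*Rt).as_rotvec())
E
```

```text
holder [6.27770744e+02 9.12229976e+01 3.17227373e-01] 18.175789611794055 
 [[-1.7  0.1]
 [ 0.7 -1.6]
 [ 1.   0.7]
 [-0.6  0.5]]
rib [array([[-27.7, -10.9,  26. ]]), array([[-30. , -51.5,  26. ]])]
front [array([[ 21.4, -14.1,  18. ]]), array([[ 17.4, -55.3,  18. ]])]
scene [[319.0, 271.0], [357.0, 260.0], [319.0, 305.0], [281.0, 279.0], [320.0, 237.0]]
bamboo_box [[ 74. 366.  60.]] [584. 462.  60.]
earbud_case [[ 40. 120.  12.]] [628. 218.  12.]
bowl [[-216. -522.   28.]] [ 585. -472.   28.]
key_fob [[   3. -122.    6.]] [668. -24.   6.]
side [[311.0, 232.0], [275.0, 240.0], [316.0, 217.0], [344.0, 227.0], [302.0, 253.0]]
bamboo_box [[ 63. 351.  60.]] [578. 444.  60.]
earbud_case [[ 34. 106.  12.]] [627. 203.  12.]
bowl [[-206. -502.   28.]] [ 589. -450.   28.]
key_fob [[  -6. -136.    6.]] [664. -39.   6.]
tool axes [[-0.0, 1.0, -0.0], [-0.0, -0.0, -1.0], [-1.0, -0.0, 0.0]] shift cm [12.45733654 -5.01124807 -7.59745668] turn [ 1.25356895e+00  7.92634288e-06 -1.97137711e-05]
```

Emit:
carry_out:
  motion: [11.5,-5.0,-7.6,1.254,0,0,-0.1,11.5,-5.0,-7.6,1.254,0,0,-0.1,11.5,-5.0,-7.6,1.254,0,0,-0.1,11.5,-5.0,-7.6,1.254,0,0,-0.1,11.5,-5.0,-7.6,1.254,0,0,-0.1,11.5,-5.0,-7.6,1.254,0,0,-0.1,11.5,-5.0,-7.6,1.254,0,0,-0.1,11.5,-5.0,-7.6,1.254,0,0,-0.1,11.5,-5.0,-7.6,1.254,0,0,-0.1,11.5,-5.0,-7.6,1.254,0,0,-0.1,11.5,-5.0,-7.6,1.254,0,0,-0.1,11.5,-5.0,-7.6,1.254,0,0,-0.1,11.5,-5.0,-7.6,1.254,0,0,-0.1,11.5,-5.0,-7.6,1.254,0,0,-0.1,11.5,-5.0,-7.6,1.254,0,0,-0.1,11.5,-5.0,-7.6,1.254,0,0,-0.1]

```text
time_s: 2.98
ee_pos: [575.0, 76.0, 99.6]
eef_rot: [2.05, 0.329, -2.05]
ft_force: [-0.1, -0.6, 0.9]
grip_width: 50.5
```

Run:
```python
from h import *
s=env.read_state(); im=env.get_image('wrist'); w=wcam(s,im); cv2.imwrite('pics/w1.png',im['frame'][:,:,::-1])
np.savez('w1.npz',**{k:v for k,v in w.items()})
p=np.array([627.77,91.22,.3172])
print(s['time_s'],s['ee_pos'],w2h(p,s['ee_pos']),s['grip_width'],Rot.from_rotvec(s['eef_rot']).as_matrix().round(3).tolist())
P=[(-90,53,4),(75,53,4),(75,-58,18),(-90,-58,18),(-80,46,29),(56,46,29),(62,-31,12),(-90,0,22)]
print(proj(w,h2w(p,P)).round().tolist())
```

```text
2.9833 [575.01313383  75.99901496  99.5955217 ] [[-54.87249604   1.99361287  99.5955217 ]] 50.47849604941987 [[0.0, 0.313, -0.95], [-0.0, -0.95, -0.313], [-1.0, 0.0, 0.0]]
[[257.0, 289.0], [245.0, 66.0], [412.0, 62.0], [396.0, 296.0], [260.0, 290.0], [250.0, 92.0], [368.0, 85.0], [322.0, 298.0]]
```

View pics/w1.png

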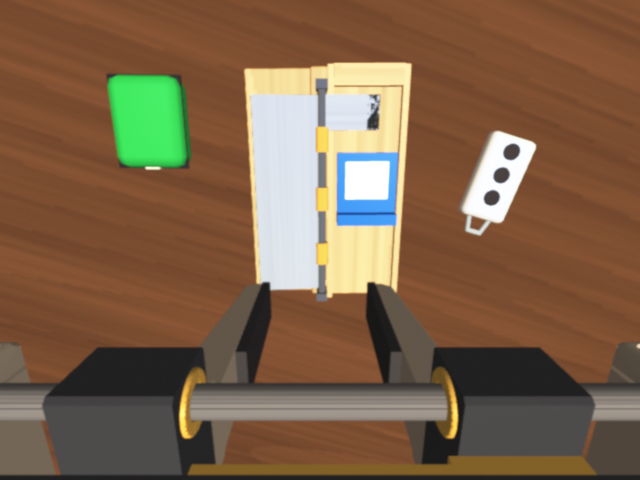

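Run:
```python
from h import *
w=dict(np.load('w1.npz'))
P=[(-90,53,4),(75,53,4),(75,-58,18),(-90,-58,18),(-80,46,31),(56,46,31)]
uv=np.array([(258,289),(246,69),(410,64),(396,295),(260,290),(251,95)])
p,r=fit(w,P,uv,[627.77,91.22,.3172]); print('holder',p,'\n',r.round(1))
print('rib rear',[w2h(p,onplane(w,q,26)).round(1) for q in ((337,225),(366,225),(395,224))])
print('front',[w2h(p,onplane(w,q,18)).round(1) for q in ((338,153),(397,153))])
print('stop',w2h(p,onplane(w,(366,86),20)),'foot',w2h(p,onplane(w,(368,130),23)))
s=env.read_state(); print(w2h(p,s['ee_pos']))
R=Rot.from_rotvec(s['eef_rot'])
for z in(-10,10): print([proj(w,s['ee_pos']+R.apply((0,y,z))).round()[0].tolist() for y in (-43,-25,0,25,43)])
```

```text
holder [6.26919508e+02 9.04843838e+01 3.19486807e-01] 
 [[-0.5  1.1]
 [-0.6 -0.7]
 [ 2.5 -0.2]
 [ 0.6  2.2]
 [ 0.3  2.5]
 [-1.2 -1.8]]
rib rear [array([[-30.2, -10.2,  26. ]]), array([[-30.2, -30.8,  26. ]]), array([[-29.5, -51.4,  26. ]])]
front [array([[ 19.1, -10.6,  18. ]]), array([[ 19.1, -51.5,  18. ]])]
stop [[ 61.54675862 -28.12855207  20.        ]] foot [[ 34.13783949 -30.09592698  23.        ]]
[[-53.85801467   2.54668475  99.58399727]]
[[237.0, 283.0], [272.0, 283.0], [320.0, 283.0], [368.0, 283.0], [402.0, 283.0]]
[[240.0, 318.0], [273.0, 318.0], [320.0, 318.0], [366.0, 318.0], [400.0, 318.0]]
```

The fit agrees with the picture: residuals are about 2 px, and the stop, foot and pass width come out at their stated sizes. The rear face of the rib is at holder x −30, so the push home is about 42 mm. The fingertips are centred at y −29 and y +34. Next I descend onto the bar, behind the rib.

Emit:
carry_out:
  motion: [3,0,0,0,0,0,-0.1,6,0,0,0,0,0,-0.1,6.6,0,0,0,0,0,-0.1,7.0,0,0,0,0,0,-0.1,7.3,0,0,0,0,0,-0.1,7.6,0,0,0,0,0,-0.1,7.9,0,0,0,0,0,-0.1,8.2,0,0,0,0,0,-0.1,8.2,0,0,0,0,0,-0.1,8.2,0,0,0,0,0,-0.1]

```text
time_s: 3.87
ee_pos: [575.7, 76.0, 18.5]
eef_rot: [2.052, 0.327, -2.049]
ft_force: [-2.0, -0.4, 5.8]
grip_width: 51.0
```

Run:
```python
from h import *
s=env.read_state(); p=np.array([626.92,90.48,.3195])
print(s['time_s'],w2h(p,s['ee_pos']),s['ft_force'],s['ft_torque'],s['grip_width'])
im=env.get_image('wrist'); cv2.imwrite('pics/w2.png',im['frame'][:,:,::-1])
w=wcam(s,im); print(proj(w,h2w(p,[(-30,-10,26),(-30,-51,26),(-30,-31,12),(-44,-29,18),(62,-31,12),(56,46,12)])).round().tolist())
```

```text
3.8667 [[-53.14310712   2.36384518  18.46736651]] [-1.97804602 -0.38825102  5.76405675] [0.15113979 0.52043028 0.01646773] 50.9887960323953
[[345.0, 264.0], [428.0, 264.0], [383.0, 255.0], [379.0, 284.0], [393.0, 63.0], [224.0, 78.0]]
```

View pics/w2.png

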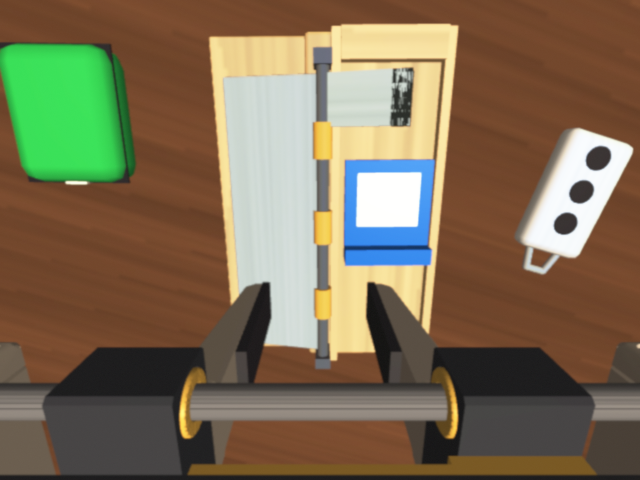

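The jaw is up and finger B sits behind the rib (rib at rows 247–264, fingertip at about (380,284)). The wrist force of 5.8 N suggests an angle of about 0.25–0.28. I'll press 1 mm deeper, then push.

Emit:
carry_out:
  motion: [0.1,0,0,0,0,0,-0.1,0.1,0,-0.4,0,0,0,-0.1,0.1,0,-0.8,0,0,0,-0.1,0.1,0,-1.1,0,0,0,-0.1,0.1,0,-1.3,0,0,0,-0.1,0.1,0,-1.5,0,0,0,-0.1,0.1,0,-1.8,0,0,0,-0.1,0.1,0,-2.1,0,0,0,-0.1,0.1,0,-2.4,0,0,0,-0.1,0.1,0,-2.7,0,0,0,-0.1,0.1,0,-3.0,0,0,0,-0.1,0.1,0,-3.3,0,0,0,-0.1,0.1,0,-3.6,0,0,0,-0.1,0.1,0,-3.9,0,0,0,-0.1,0.1,0,-4.2,0,0,0,-0.1,0.1,0,-4.5,0,0,0,-0.1,0.1,0,-4.7,0,0,0,-0.1,0.1,0,-4.9,0,0,0,-0.1,0.1,0,-5.0,0,0,0,-0.1,0.1,0,-5.0,0,0,0,-0.1]

```text
time_s: 5.58
ee_pos: [622.0, 91.6, 17.2]
eef_rot: [2.049, 0.328, -2.051]
ft_force: [-4.3, 0.2, 6.0]
grip_width: 51.0
```

Run:
```python
from h import *
s=env.read_state(); p=np.array([626.92,90.48,.3195])
print(s['time_s'],w2h(p,s['ee_pos']),s['ft_force'],s['ft_torque'],s['grip_width'])
im=env.get_image('wrist'); cv2.imwrite('pics/w3.png',im['frame'][:,:,::-1])
```

```text
5.5833 [[-4.33540896  2.61654785 17.18549757]] [-4.26106162  0.16400238  5.97794412] [0.19265385 0.99358165 0.11547372] 50.95857505979787
```

View pics/w3.png

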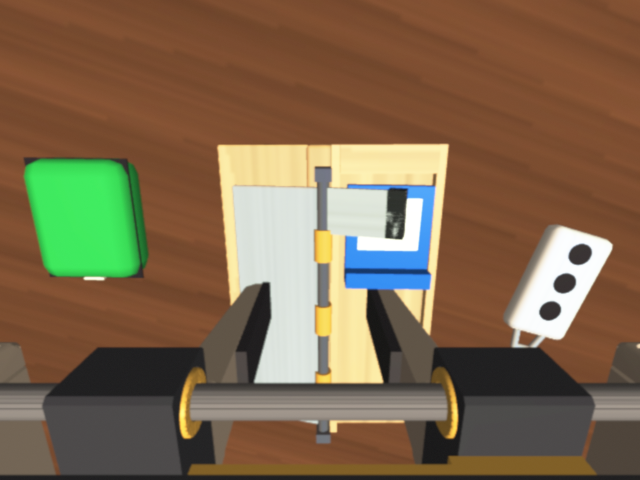

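The pass is under the raised jaw, with its front edge at row ~185 and the stop face at about row 172. It needs about 6 mm more, so I'll creep on and watch the force.

Emit:
carry_out:
  motion: [0,0,-0.2,0,0,0,-0.1,0,0,-0.4,0,0,0,-0.1,0,0,-0.5,0,0,0,-0.1,0,0,-0.6,0,0,0,-0.1,0,0,-0.7,0,0,0,-0.1,0,0,-0.7,0,0,0,-0.1,0,0,-0.7,0,0,0,-0.1]

```text
time_s: 6.22
ee_pos: [627.6, 93.5, 17.1]
eef_rot: [2.047, 0.327, -2.054]
ft_force: [-8.7, -0.6, 9.0]
grip_width: 50.6
```

Run:
```python
from h import *
s=env.read_state(); p=np.array([626.92,90.48,.3195])
print(s['time_s'],w2h(p,s['ee_pos']),s['ft_force'],s['ft_torque'],s['grip_width'])
im=env.get_image('wrist'); cv2.imwrite('pics/w4.png',cv2.resize(im['frame'][130:310,310:460,::-1],None,fx=3.3,fy=3.3,interpolation=cv2.INTER_CUBIC))
```

```text
6.2167 [[ 1.54922307  2.63213801 17.1460186 ]] [-8.745727   -0.56966655  9.0420376 ] [-0.10533327  1.56009855 -0.02360502] 50.62846504228289
```

View pics/w4.png

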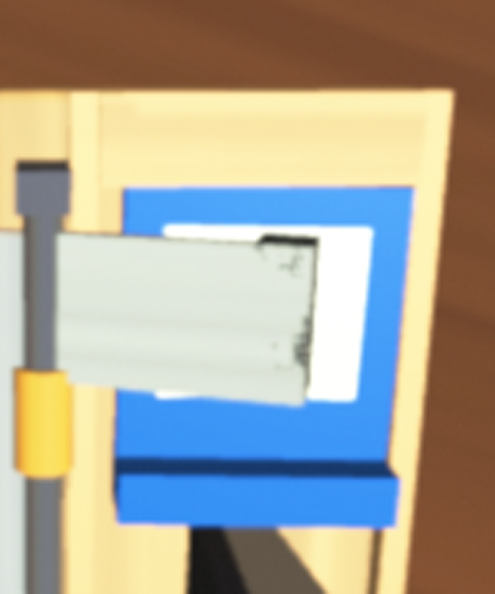

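The pass's front edge now meets the stop with no floor showing between them. Force is up and the finger lags its command. A further 2 mm of commanded push should confirm that it's seated.

Emit:
carry_out:
  motion: [0,0,-0.1,0,0,0,-0.1,0,0,-0.2,0,0,0,-0.1,0,0,-0.2,0,0,0,-0.1,0,0,-0.2,0,0,0,-0.1]

```text
time_s: 6.6
ee_pos: [627.8, 93.5, 17.0]
eef_rot: [2.044, 0.327, -2.057]
ft_force: [-12.3, -3.8, 13.5]
grip_width: 50.8
```

Seated: it moved only 0.2 mm while the force rose. Next I back the fingertip off the rib while holding the bar down, then lift.

Emit:
carry_out:
  motion: [0,0,0.1,0,0,0,-0.1,0,0,0.3,0,0,0,-0.1,0,0,0.5,0,0,0,-0.1,0,0,0.8,0,0,0,-0.1,0,0,1.0,0,0,0,-0.1,0,0,1.0,0,0,0,-0.1]

```text
time_s: 7.1
ee_pos: [624.5, 92.1, 18.6]
eef_rot: [2.058, 0.328, -2.044]
ft_force: [3.1, 2.0, 5.7]
grip_width: 50.3
```

Run:
```python
from h import *
s=env.read_state(); p=np.array([626.92,90.48,.3195])
print(s['time_s'],w2h(p,s['ee_pos']),s['ft_force'],s['ft_torque'],s['grip_width'])
im=env.get_image('wrist'); cv2.imwrite('pics/w5.png',cv2.resize(im['frame'][110:310,310:460,::-1],None,fx=3,fy=3,interpolation=cv2.INTER_CUBIC))
```

```text
7.1 [[-1.8187047   2.2991263  18.57944287]] [3.08253031 2.00539637 5.65106525] [ 0.70334049 -0.31749984 -0.06418745] 50.29261662167132
```

View pics/w5.png

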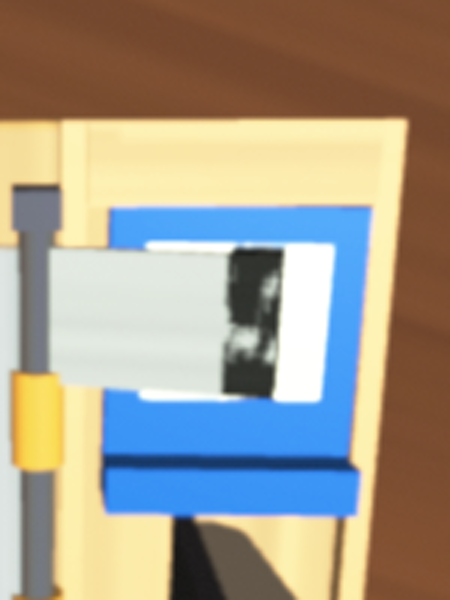

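The pass stays tight against the stop and the finger has come off the rib. Now I lift gradually so the clip closes.

Emit:
carry_out:
  motion: [0,0,0.2,0,0,0,-0.1,-0.2,0,0.2,0,0,0,-0.1,-0.4,0,0.2,0,0,0,-0.1,-0.6,0,0.2,0,0,0,-0.1,-0.8,0,0.2,0,0,0,-0.1,-1.0,0,0.2,0,0,0,-0.1,-1.3,0,0.2,0,0,0,-0.1,-2,0,0.2,0,0,0,-0.1,-4,0,0.2,0,0,0,-0.1,-6,0,0.2,0,0,0,-0.1,-8,0,0.2,0,0,0,-0.1,-10,0,0.2,0,0,0,-0.1,-10,0,0.2,0,0,0,-0.1,-10,0,0.2,0,0,0,-0.1]

```text
time_s: 8.32
ee_pos: [620.3, 90.7, 117.8]
eef_rot: [2.053, 0.327, -2.048]
ft_force: [0.2, -0.0, -0.5]
grip_width: 50.6
```

Run:
```python
from h import *
s=env.read_state(); p=np.array([626.92,90.48,.3195])
print(s['time_s'],w2h(p,s['ee_pos']),s['ft_force'],s['grip_width'])
im=env.get_image('wrist'); w=wcam(s,im); cv2.imwrite('pics/w6.png',cv2.resize(im['frame'][:320,:,::-1],None,fx=1.25,fy=1.25,interpolation=cv2.INTER_CUBIC))
for n,P in dict(rib=[(12,-10,26),(12,-52,26)],front=[(62,-10,18),(62,-52,18)],stop=[(62,-31,20)]).items(): print(n,proj(w,h2w(p,P)).round(1).tolist())
for c in('scene','side'):
    im2=env.get_image(c)
    for n,z in (('earbud_case',12),('bowl',28),('key_fob',6)):
        q=env.search_frame(n,c)
        if q: print(c,n,np.round(q[0]['bbox']),onplane(im2,q[0]['bbox'][:2],z).round())
```

```text
8.3167 [[ -6.20763452   2.24922039 117.80477738]] [ 0.21162654 -0.01669278 -0.50378518] 50.5707450485945
rib [[335.0, 226.7], [389.9, 226.5]]
front [[335.2, 159.0], [391.4, 158.8]]
stop [[363.7, 159.0]]
scene earbud_case [352. 307.  30.  26.] [630. 219.  12.]
scene bowl [218. 145.  50.  31.] [ 582. -472.   28.]
scene key_fob [275. 250.  32.  20.] [672. -32.   6.]
side earbud_case [293. 215.  24.  15.] [620. 195.  12.]
side bowl [413. 370.  71.  57.] [ 587. -453.   28.]
side key_fob [344. 256.  26.  13.] [661. -45.   6.]
```

View pics/w6.png

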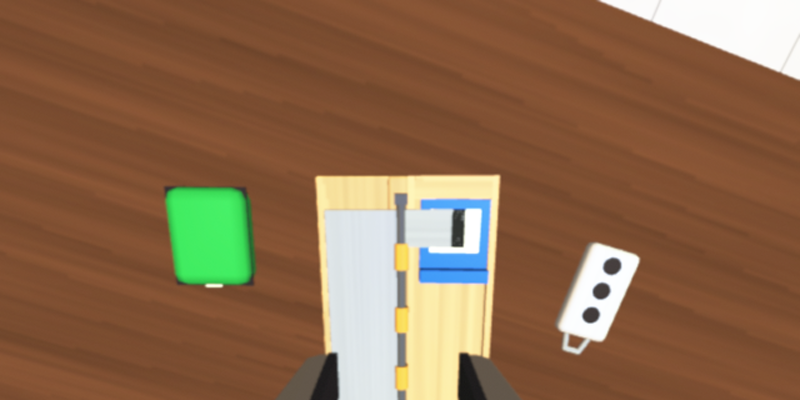

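The pass's front edge is at original pixel row 159 and the rear of the rib at row 226. The predictions for home were 159.0 and 226.7. The jaw is shut on the white panel, the robot is clear, and the other things haven't moved.

```bash
python3 -c "
from station import env
print(env.finish_job())"
```

```text
the job is handed in; nothing more can be done
None
```

The pass is home under the closed jaw, against the end stop, and I've handed the job in at about 8.4 s. I held the thumb bar down with one fingertip and pushed the pass about 42 mm along the channel with the other. Then I backed that fingertip off the rib and lifted, so the clip closed on the pass.

**Seated against the stop:** 2 mm more of commanded push moved it only 0.2 mm while the force rose. The largest push reading was about 13 N. After release, both ends of the pass were within 1 pixel of where they should be when home.

**Clear of everything:** the tool is about 118 mm above the console, with wrist force near zero.

**Other things:** nothing came near the key fob, earbud case or bowl. Their detections agree with the first ones to about 10 mm, which is the detector's own scatter.

**Not confirmed:** I didn't measure the clip angle directly. I estimated about 0.28–0.3 rad during the push from the fingertip height and force. That the jaw rests on the pass is judged from the final picture.

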